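# Shut the screened box and hold the spring probe on its test pad

## Robot

A 7-joint arm with a two-finger parallel gripper is mounted at the origin on a cart in front of the work surface, level with it; the furniture and walls round the work are solid. World frame = base frame: x ahead of the robot, y to its left, z up, the work surface at z = 0. Lengths are in m, angles in rad, forces in N, time in s.
With the tool pointing down it reaches from about 0.4 to 0.925 m from the base axis. Payload 4.1 kg.
Tool frame: the origin (TCP) lies between the finger pads; the fingertips stand 8 mm ahead of it and the grasp point (between the pads) lies 11 mm behind it (r.tcp_to_tips is the distance from the TCP to the fingertips, in m); z points along the fingers, y is the direction in which the jaws open and shut (so a half turn about z gives the same grasp; the last joint's range is limited). The gripper opens to 85 mm and grips with 20 to 120 N. Pads are 22 mm wide; open, the fingers measure 114 mm over their backs; the gripper's body (76 mm by 85 mm) begins 54 mm behind the grasp point. The pads swing forward as they close: fully open they stand 13 mm farther back than shut.
Start: joints at [-1.268, 0.398, 0.045, 1.537, -0.019, 1.207, -0.051], TCP at [0.254, 0.598, 0.239] pointing down, gripper open.
Joint ranges: [-2.82, 2.82], [-0.49, 2.23], [-1.37, 1.46], [0, 2.46], [-1.36, 4.5], [0.23, 2], [-2.94, 2.94]. Speed limits (rad/s): [2.57, 2.57, 3.14, 3.14, 3.14, 3.14, 3.14].

## Interface

Orientations are given as a unit quaternion [w, x, y, z].
In Python, from cell import r gives the robot as it stands.
- The arm moves only by the tool apply_moves, never from a script. Its argument "targets" is a list of rows, each an object of numbers: "x", "y", "z": the shift along the tool's x, y, z in m; "roll": the turn about the tool's z in rad; "fingers": the opening, from 0 (shut) to 1 (fully open). A call has 1 to 8 rows; each row is the pose to reach, as a shift and turn from the pose commanded when the call began, along the tool's axes at that moment; what a row does not reach only later rows make up. A row lasts 1/8 s, in which the tool goes at most 62.5 mm and 10.7 degrees, less where a joint would pass 70% of its speed; a pose out of reach is approached as far as the arm can. A call with a gripper value outside its range is refused whole. The fingers move at their own pace and stop on an object; "force" is the grip in N (left out, the last holds). Time passes only in rows, so rows that repeat a pose let the fingers close. It gives the time, the measured TCP pose, the force and the opening at its end, in the units of the state.
- r.read_state(): the state, without advancing time (a new reading comes with each control period).
- r.grab_frame(name): name is "scene" or "top"; returns a dict with "pixels" (420x560x3 uint8, red, green, blue), "K" (3x3 intrinsics, pixels), "extrinsics" (4x4, takes a point from camera to world coordinates). Camera axes: x right, y down, z forward; pixel columns grow to the right and rows downward; lengths in m; the calibration is good to about 2 mm. A picture is of the moment at which its call begins. There is no depth.
- r.finish_job(): hands the job in, once; it reports no verdict.
The state is a dict: "time_s": time; "joints": joint angles; "joint_velocities": joint speeds; "effort": joint torques, N m; "ee_pos": TCP position; "ee_rot": TCP orientation; "force": force on the tool from outside, world axes, zero at the start; "ft_torque": the same for the moment, N m; "width": finger opening in m.
Only numpy, scipy, OpenCV 4.12 (cv2) and the standard library are available. Lean on these libraries where they do the work, as an engineer would, in place of code of your own. Each camera call takes 0.05 s, during which the arm holds its last target. There are 200 camera calls.

## Task

First gently swing the hinged lid of the metal test box fully shut. Then take the spring probe (the one with the long straight grip) out of the stand, pass it upright through the round port in the lid and hold it upright on the middle of the round brass test pad below, pressing lightly so that its spring plunger is about half way in; finish while still holding it there. Leave the blanking plug in the stand and the other things on the bench where they are.

Things in the scene. Friction and masses are not known exactly. Their poses are not given: they have to be found in the camera images.
- test_box: Fixed plain aluminium box, 150 (x) x 130 (y) x 45 mm high without its lid, open on top, 4 mm walls; a brass socket sticks out 12 mm from each y side; a green circuit board lies in its +x half. Origin: centre of the underside, z up. The hinge is along its far (+x) side; the lid opens up from the -x side. Stands left or right in front of the robot, yaw within 0.3 rad.
- lid (a joint): Lid hinge, rad: 0 = shut, grows as it opens; starts 0.9 to 1.25, stop at 1.5. Stiff (friction 0.22 N m): it stays where left; 2 to 3 N near the free edge moves it. Lid: aluminium plate 150 x 130 x 5 mm with a 12 mm tab at the middle of its free edge. Hinge line parallel to the box's y, at x = 75, z = 45 mm in the box frame; shut, its top is 50 mm above the bench.
- lid_hinge (a point): Middle of the lid's hinge line (on the underside of the lid, far edge). Axes turn with the lid: -x runs from the hinge along the lid to its free edge, z is the outward normal of its outer (top) face.
- lid_edge (a point): Middle of the lid's free edge without the tab, on its outer face, 150 mm from the hinge; moves with the lid, axes as lid_hinge.
- lid_port (a point): Centre, on the lid's outer face, of the round through hole of 22 mm diameter; moves with the lid, axes as lid_hinge. With the lid shut it is right above the test pad.
- test_pad: Round post inside the box, 18 mm diameter, with a flat brass disc of 15 mm diameter as its top: the test pad. Origin: centre of its foot, at (-30, +20, 7) mm in the box frame; the pad's face is 23 mm above the origin. Fixed to the box.
- pad_top (a point): Centre of the test pad's brass face, 30 mm above the bench, 20 mm below the top of the shut lid.
- stand: Fixed dark steel block 50 (x) x 120 (y) x 50 mm high on a 70 x 140 x 6 mm rubber foot, with two vertical through holes of 11.5 mm at y = -30 and +30 mm; one holds the probe, the other the blanking plug (either way round). Origin: centre of the underside, z up. Yaw within 0.3 rad.
- probe: Spring probe, about 60 g, upright in the stand: straight round plastic grip 18 mm diameter, 61 mm long; below it a steel barrel 8 mm diameter, 25 mm long, then a brass plunger 4.4 mm diameter. Origin: centre of the grip's underside, which rests on the stand's top 50 mm above the bench; z runs up its axis to the grip's top. Barrel and plunger hang in the hole: lift it straight up 50 mm or more.
- probe_tip (a point): Rounded end of the plunger, 45 mm below the probe's origin along its axis when the plunger is out; moves with the plunger.
- plunger (a joint): How far the plunger is pushed into the probe, m: 0 = out, 0.012 = stop. Spring: 0.7 N to begin to move, then 0.35 N per mm (2.8 N half way, 4.9 N at the stop).
- plug: Blanking plug in the other hole of the stand: a low grey mushroom head, 28 mm diameter, standing 26 mm above the stand. Origin: underside of its shoulder on the stand's top. To be left alone.
- tape_roll: Roll of black tape lying flat, 54 mm diameter, 19 mm high; bystander. Origin: centre of its underside.
- flux_jar: Small round jar, 46 mm diameter, 38 mm high; bystander. Origin: centre of its underside.
- driver_1: Screwdriver lying on the bench near its front edge, 157 mm long; bystander. Origin: its middle.
- calipers: Digital calipers lying on the bench near its front edge, 230 mm long; bystander. Origin: its middle.
Things that resemble listed ones, but are neither listed nor needed, are in the scene too. What is shaped like the probe but red or turquoise is not meant.

How it is judged:
By the outcome, as a careful person would: the job done as asked, in the order asked, and still so for the second after the job is handed in, while the arm keeps its last pose, push and grip.
It also fails if it takes over 58 s, if anything falls off the work surface, if the arm or the gripper's body presses on something with over 40 N, if the wrist force passes 120 N, or if a joint passes its speed limit or range.

## Working session

There is one attempt and no reset: what is moved stays moved. The work goes in short steps, Python scripts to look and compute and a tool call to move; the robot and the scene stay as the last step left them, time stands still between calls to the robot, and variables do not carry over. Pictures are saved under pics/ and viewed, about 8 in all and at most 12, crops included, and the job is handed in when it is done.

Besides the shell and the picture viewer there is one more tool, called by a JSON object that holds its "op" and its "data". apply_moves: Moves the arm, as the interface text tells. Its arguments: {"type":"object","properties":{"targets":{"type":"array","items":{"type":"object","properties":{"x":{"type":"number"},"y":{"type":"number"},"z":{"type":"number"},"roll":{"type":"number"},"fingers":{"type":"number"}}}},"force":{"type":"number"}},"required":["targets"]}

```bash
ls; mkdir -p pics
python3 - <<'E'
from cell import r
import cv2,numpy as np
for n in("scene","top"):
    f=r.grab_frame(n);cv2.imwrite(f"pics/{n}0.png",f["pixels"][:,:,::-1]);np.savez(f"{n}0.npz",**f)
    print(n,f["K"].round(1).tolist(),f["extrinsics"].round(3).tolist())
print({k:np.round(v,3).tolist() for k,v in r.read_state().items()}, r.tcp_to_tips)
a,b=cv2.imread("pics/scene0.png"),cv2.imread("pics/top0.png")
E
```

```text
pics
scene [[535.0, 0.0, 278.2], [0.0, 535.0, 222.0], [0.0, 0.0, 1.0]] [[0.887, -0.291, 0.36, 0.091], [-0.463, -0.556, 0.69, -0.847], [-0.001, -0.779, -0.628, 0.804], [0.0, 0.0, 0.0, 1.0]]
top [[431.7, 0.0, 280.1], [0.0, 431.7, 204.3], [0.0, 0.0, 1.0]] [[-0.014, -0.997, 0.073, 0.456], [-1.0, 0.015, 0.014, -0.044], [-0.015, -0.073, -0.997, 1.108], [0.0, 0.0, 0.0, 1.0]]
{'time_s': 0.1, 'joints': [-1.268, 0.399, 0.045, 1.538, -0.019, 1.207, -0.051], 'joint_velocities': [-0.0, -0.002, -0.002, -0.003, -0.0, -0.0, -0.001], 'effort': [0.004, -47.627, 1.37, -25.495, 0.012, 0.005, -0.0], 'ee_pos': [0.254, 0.598, 0.238], 'ee_rot': [-0.0, 0.2, 0.98, -0.001], 'force': [0.068, -0.251, 0.804], 'ft_torque': [0.045, 0.03, -0.011], 'width': 0.086} 0.008
```

View pics/scene0.png

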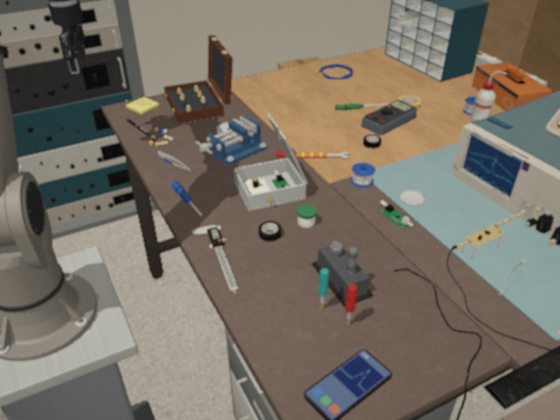

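View pics/top0.png

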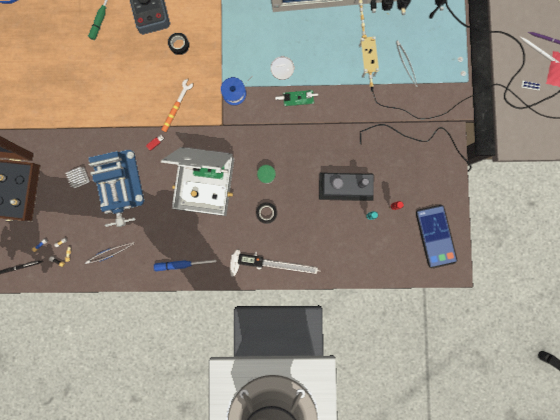

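The scene view shows the open box at (270,185) and the stand at (343,270). The stand holds two dark heads, at (337,248) and (352,257). Red (351,300) and turquoise (324,285) look-alikes stand in front of it. In the top view the box is at (203,185) and the stand at (347,185).

Run:
```python
import cv2,numpy as np
a,b=cv2.imread("pics/scene0.png"),cv2.imread("pics/top0.png")
R=lambda i,x,y,w,h:cv2.resize(i[y:y+h,x:x+w],(400,300),interpolation=cv2.INTER_CUBIC)
o=np.vstack([np.hstack([R(a,225,110,100,75+25-25),R(a,300,230,100,75)]),np.hstack([R(b,155,140,100,75),R(b,310,150,100,75)])])
cv2.imwrite("pics/crop0.png",o)
```

```text
(no output)
```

View pics/crop0.png

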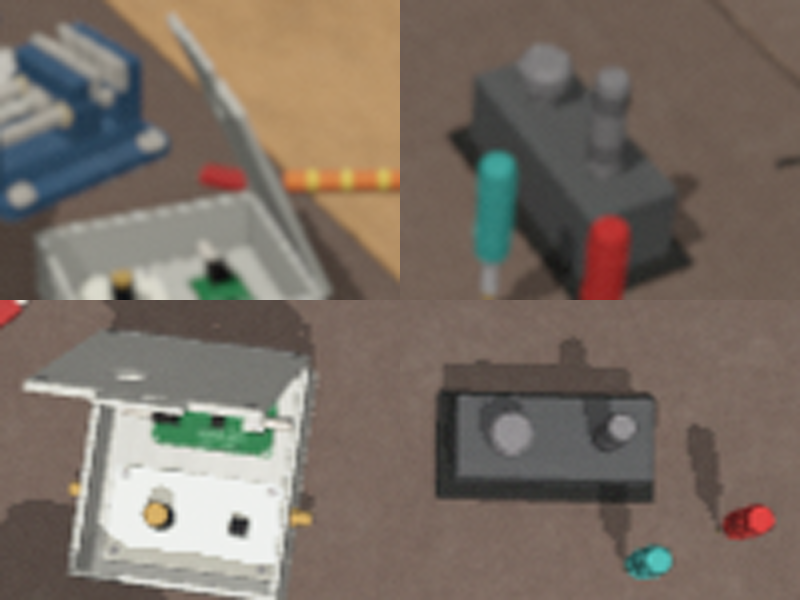

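The grey tall probe is in the stand's -y hole, with its top at about (365,182) in the top view and (353,249) in the scene view. The low mushroom plug is at about (338,183) in the top view. The red and turquoise look-alikes stand off the stand. The pad is the brass disc at (194,194) top and (255,179) scene. Next I measure.

```bash
cat > h.py <<'E'
import cv2,numpy as np
def ray(f,u,v):
    T=f["extrinsics"];d=T[:3,:3]@np.linalg.solve(f["K"],[u,v,1.]);return T[:3,3],d/np.linalg.norm(d)
def onz(f,u,v,z):
    o,d=ray(f,u,v);return o+d*(z-o[2])/d[2]
def tri(f,p,g,q):
    o,d=ray(f,*p);e,k=ray(g,*q)
    s=np.linalg.lstsq(np.c_[d,-k],e-o,rcond=None)[0]
    a,b=o+s[0]*d,e+s[1]*k;return (a+b)/2,np.linalg.norm(a-b)
def proj(f,P):
    T=np.linalg.inv(f["extrinsics"]);c=f["K"]@(T[:3,:3]@np.asarray(P)+T[:3,3]);return c[:2]/c[2]
def blobs(f,x,y,w,h,fn,amin=3):
    hsv=cv2.cvtColor(np.ascontiguousarray(f["pixels"]),cv2.COLOR_RGB2HSV)[y:y+h,x:x+w].astype(int)
    m=fn(hsv[...,0],hsv[...,1],hsv[...,2]).astype(np.uint8)
    n,l,s,c=cv2.connectedComponentsWithStats(m)
    return [(s[i,4],(c[i]+[x,y]).round(2).tolist(),(s[i,:4]+[x,y,0,0]).tolist()) for i in range(1,n) if s[i,4]>=amin]
E
python3 - <<'E'
from h import *
S=dict(np.load("scene0.npz"));T=dict(np.load("top0.npz"))
br=lambda h,s,v:(h>10)&(h<28)&(s>110)&(v>110)
print("brass top",blobs(T,165,150,75,70,br)); print("brass scene",blobs(S,228,150,85,65,br))
hd=lambda h,s,v:(v>115)&(s<60)
print("heads top",blobs(T,315,160,65,45,hd)); print("heads scene",blobs(S,318,232,60,60,hd))
print("pad",tri(T,(194,193.75),S,(255.5,179.5)))
print("probe top rough",tri(T,(365.3,181.8),S,(352.9,249)))
c=lambda x,y:(155+x/4,140+y/4)
for n,x,y in(("FL",70,575),("FR",275,598),("BR",310,355),("BL",97,335)):print(n,onz(T,*c(x,y),.045).round(4))
d=lambda x,y:(310+(x-400)/4,150+(y-300)/4)
for n,x,y in(("sFL",457,477),("sFR",652,482),("sBR",655,397),("sBL",457,396)):print(n,onz(T,*d(x,y),.05).round(4))
E
```

```text
brass top [(np.int32(5), [173.0, 186.8], [172, 186, 3, 3]), (np.int32(24), [193.71, 193.0], [191, 191, 6, 5]), (np.int32(18), [229.72, 193.89], [228, 192, 5, 5])]
brass scene [(np.int32(175), [305.14, 155.25], [294, 150, 19, 18]), (np.int32(8), [255.0, 179.5], [254, 178, 3, 4]), (np.int32(10), [270.0, 199.5], [269, 198, 3, 4])]
heads top [(np.int32(428), [329.15, 180.69], [315, 160, 44, 45]), (np.int32(364), [372.87, 177.51], [356, 160, 24, 45]), (np.int32(79), [337.65, 183.2], [333, 179, 10, 10]), (np.int32(30), [365.37, 181.37], [363, 179, 6, 6])]
heads scene [(np.int32(92), [335.83, 245.33], [330, 240, 12, 11]), (np.int32(34), [352.82, 249.18], [350, 247, 7, 6])]
pad (array([0.56504677, 0.18856367, 0.02736331]), np.float64(4.589748543038265e-05))
probe top rough (array([ 0.57769051, -0.22713671,  0.11227752]), np.float64(0.0005680282866906538))
FL [0.343  0.2374 0.045 ]
FR [0.3276 0.112  0.045 ]
BR [0.4752 0.0897 0.045 ]
BL [0.4894 0.2213 0.045 ]
sFL [ 0.5564 -0.1373  0.05  ]
sFR [ 0.5515 -0.2566  0.05  ]
sBR [ 0.6039 -0.26    0.05  ]
sBL [ 0.6066 -0.1384  0.05  ]
```

Run:
```python
from h import *
S=dict(np.load("scene0.npz"));T=dict(np.load("top0.npz"))
pad,e=tri(T,(193.71,193.2),S,(255.0,179.5));pz=onz(T,193.71,193.2,.03);print("pad",pad.round(4),e,pz.round(4))
pt,e=tri(T,(365.37,181.37),S,(352.8,249.2));print("probe top",pt.round(4),e,onz(T,365.37,181.37,.111).round(4),onz(S,352.8,249.2,.111).round(4))
c=lambda x,y:(155+x/4-.4,140+(y-300)/4-.4)
C={}
for n,x,y in(("FL",70,575),("FR",275,598),("BR",310,355),("BL",97,335)):C[n]=onz(T,*c(x,y),.045);print(n,C[n].round(4))
v=C["FL"]-C["FR"];yaw=np.arctan2(-v[0],v[1]);print("yaw front",yaw,np.linalg.norm(v))
s1,s2=onz(T,173,186.8,.025),onz(T,229.72,193.89,.025);v=s1-s2;print("yaw sockets",np.arctan2(-v[0],v[1]),np.linalg.norm(v),(s1+s2)/2)
for yaw in (np.arctan2(-v[0],v[1]),):
    R=np.array([[np.cos(yaw),-np.sin(yaw)],[np.sin(yaw),np.cos(yaw)]])
    o=pz[:2]-R@[-.03,.02];print("box origin",o)
    for n,b in(("FL",(-.075,.065)),("FR",(-.075,-.065)),("BR",(.075,-.065)),("BL",(.075,.065))):print(n,(o+R@b).round(4))
    # lid angle
    for q in np.arange(.8,1.4,.1):
        P=lambda y:np.r_[o+R@[.075-.15*np.cos(q)+0*.005*np.sin(q),y],.045+.15*np.sin(q)]
        k=lambda u:((u-[155,140]+.4)*4+[0,300]).round(0)
        print(round(q,2),k(proj(T,P(.065))),k(proj(T,P(-.065))))
```

```text
pad [0.5655 0.19   0.0264] 0.0022128655016933193 [0.5662 0.1887 0.03  ]
probe top [ 0.5782 -0.2271  0.1116] 0.0017661303627939 [ 0.5791 -0.2277  0.111 ] [ 0.5778 -0.2263  0.111 ]
FL [0.5278 0.2392 0.045 ]
FR [0.5116 0.1121 0.045 ]
BR [0.663  0.0895 0.045 ]
BL [0.6779 0.2228 0.045 ]
yaw front -0.12653623341363401 0.1281228489807445
yaw sockets -0.14028782057565461 0.14519830377643603 [0.57363416 0.17053627 0.025     ]
box origin [0.5930695  0.16474057]
FL [0.5279 0.2396]
FR [0.5097 0.1109]
BR [0.6582 0.0899]
BL [0.6764 0.2186]
0.8 [ 30. 482.] [260. 511.]
0.9 [ 28. 460.] [260. 489.]
1.0 [ 26. 436.] [260. 465.]
1.1 [ 26. 410.] [262. 440.]
1.2 [ 26. 384.] [263. 413.]
1.3 [ 28. 356.] [265. 386.]
```

```bash
cat >> h.py <<'E'
YAW=-.132;BO=np.array([.593,.165])
def box(x,y,z): c,s=np.cos(YAW),np.sin(YAW);return np.array([BO[0]+c*x-s*y,BO[1]+s*x+c*y,z])
def frame():
    from cell import r
    from scipy.spatial.transform import Rotation as Ro
    s=r.read_state();w,x,y,z=s["ee_rot"];return s,Ro.from_quat([x,y,z,w]).as_matrix()
def shift(P,xyaw=None):
    s,R=frame();d=R.T@(np.asarray(P)-s["ee_pos"])
    a=np.arctan2(R[1,0],R[0,0])
    ro=None if xyaw is None else -((xyaw-a+np.pi)%(2*np.pi)-np.pi)
    return d.round(4).tolist(),ro
E
python3 - <<'E'
from h import *
print(frame()[1].round(3).tolist())
print(shift(box(.07,0,.28),np.pi+YAW),box(.07,0,.28))
E
```

```text
[[-0.92, 0.391, -0.001], [0.391, 0.92, -0.002], [-0.0, -0.002, -1.0]]
([-0.5487, -0.2471, -0.0411], np.float64(-0.26971632362072606)) [0.66239104 0.15578681 0.28      ]
```

{"op": "apply_moves", "data": {"targets": [{"x": -0.03,"y": -0.015,"z": -0.04,"roll": -0.1,"fingers": 0},{"x": -0.08,"y": -0.036,"z": -0.042,"roll": -0.2,"fingers": 0},{"x": -0.135,"y": -0.06,"z": -0.042,"roll": -0.27,"fingers": 0},{"x": -0.19,"y": -0.085,"z": -0.042,"roll": -0.27,"fingers": 0},{"x": -0.245,"y": -0.11,"z": -0.042,"roll": -0.27,"fingers": 0},{"x": -0.3,"y": -0.135,"z": -0.042,"roll": -0.27,"fingers": 0},{"x": -0.355,"y": -0.16,"z": -0.042,"roll": -0.27,"fingers": 0},{"x": -0.4,"y": -0.18,"z": -0.042,"roll": -0.27,"fingers": 0}]}}

```text
time_s: 1.1
ee_pos: [0.5533, 0.2735, 0.281]
ee_rot: [-0.0, 0.067, 0.998, -0.0]
force: [1.4, 0.5, -0.4]
width: -0.0
```

Run:
```python
from h import *
print(shift(box(.07,0,.28),np.pi+YAW))
```

```text
([-0.1238, -0.1021, 0.0011], np.float64(-0.0016928803506424117))
```

{"op": "apply_moves", "data": {"targets": [{"x": -0.04,"y": -0.034},{"x": -0.08,"y": -0.068},{"x": -0.124,"y": -0.102},{"x": -0.124,"y": -0.102,"z": 0.04},{"x": -0.124,"y": -0.102,"z": 0.08},{"x": -0.124,"y": -0.102,"z": 0.095},{"x": -0.124,"y": -0.102,"z": 0.095}]}}

```text
$.targets[0]: bad value
```

Run:
```python
from h import *
from cell import r
import cv2
print(shift(box(.07,0,.185),np.pi+YAW))
fs=[r.grab_frame(n)["pixels"][:,:,::-1] for n in("scene","top")]
R=lambda i,x,y,w,h:cv2.resize(i[y:y+h,x:x+w],(400,400),interpolation=cv2.INTER_CUBIC)
cv2.imwrite("pics/b1.png",np.hstack([R(fs[0],220,80,110,110+0),R(fs[1],150,115,110,110)]))
c,s=np.cos,np.sin
for q in np.arange(1.2,-.01,-.08):
    print(round(q,2),(.075-.14*c(q)+.005*s(q)+.011).round(4),(.045+.14*s(q)+.005*c(q)+.008).round(4))
```

```text
([-0.1238, -0.102, 0.0961], np.float64(-0.0016928803506424117))
1.2 0.0399 0.1853
1.12 0.0295 0.1812
1.04 0.0194 0.1763
0.96 0.0098 0.1706
0.88 0.0007 0.1641
0.8 -0.008 0.1569
0.72 -0.016 0.1491
0.64 -0.0233 0.1406
0.56 -0.03 0.1316
0.48 -0.0359 0.1221
0.4 -0.041 0.1121
0.32 -0.0453 0.1018
0.24 -0.0488 0.0911
0.16 -0.0514 0.0802
0.08 -0.0532 0.0692
-0.0 -0.054 0.058
```

View pics/b1.png

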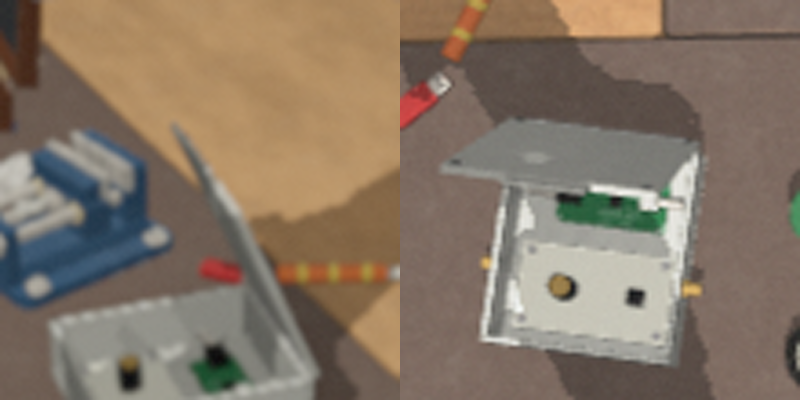

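The move was refused because keys were left out. The picture shows the lid still open, with nothing touched.

{"op": "apply_moves", "data": {"targets": [{"x": -0.04,"y": -0.034,"z": 0,"roll": 0,"fingers": 0},{"x": -0.08,"y": -0.068,"z": 0,"roll": 0,"fingers": 0},{"x": -0.124,"y": -0.102,"z": 0,"roll": 0,"fingers": 0},{"x": -0.124,"y": -0.102,"z": 0.04,"roll": 0,"fingers": 0},{"x": -0.124,"y": -0.102,"z": 0.08,"roll": 0,"fingers": 0},{"x": -0.124,"y": -0.102,"z": 0.095,"roll": 0,"fingers": 0},{"x": -0.124,"y": -0.102,"z": 0.095,"roll": 0,"fingers": 0}]}}

```text
time_s: 2.08
ee_pos: [0.6608, 0.1592, 0.1855]
ee_rot: [-0.001, 0.065, 0.998, -0.0]
force: [0.1, -0.2, -0.3]
width: 0.0
```

Run:
```python
from h import *
from cell import r
print(shift(box(.07,0,.185),np.pi+YAW))
fs=[r.grab_frame(n)["pixels"][:,:,::-1] for n in("scene","top")]
R=lambda i,x,y,w,h:cv2.resize(i[y:y+h,x:x+w],(400,400),interpolation=cv2.INTER_CUBIC)
cv2.imwrite("pics/b2.png",np.hstack([R(fs[0],220,80,110,110+0),R(fs[1],150,115,110,110)]))
```

```text
([-0.002, -0.0032, 0.0005], np.float64(0.0010025023578292824))
```

View pics/b2.png

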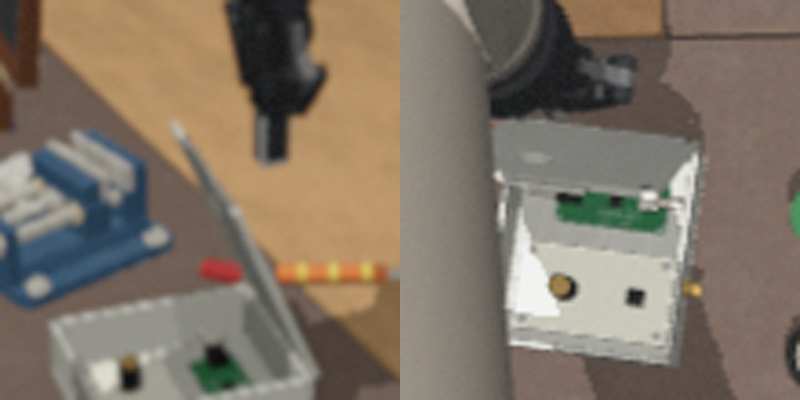

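{"op": "apply_moves", "data": {"targets": [{"x": 0.01,"y": -0.003,"z": 0,"roll": 0,"fingers": 0},{"x": 0.02,"y": -0.003,"z": 0,"roll": 0,"fingers": 0},{"x": 0.026,"y": -0.003,"z": 0,"roll": 0,"fingers": 0},{"x": 0.031,"y": -0.003,"z": 0,"roll": 0,"fingers": 0},{"x": 0.036,"y": -0.003,"z": 0.002,"roll": 0,"fingers": 0},{"x": 0.041,"y": -0.003,"z": 0.004,"roll": 0,"fingers": 0},{"x": 0.046,"y": -0.003,"z": 0.0065,"roll": 0,"fingers": 0},{"x": 0.051,"y": -0.003,"z": 0.009,"roll": 0,"fingers": 0}]}}

```text
time_s: 3.18
ee_pos: [0.6103, 0.1628, 0.1772]
ee_rot: [0.0, 0.066, 0.998, 0.0]
force: [0.6, 0.7, 1.6]
width: 0.0002
```

Run:
```python
from h import *
s,R=frame();print(s["force"],(R.T@s["force"]).round(2))
for q in np.arange(1.0,-.01,-.04):
    c,sn=np.cos(q),np.sin(q);P=box(.075-.14*c+.005*sn+.011,0,.045+.14*sn+.005*c+.008)
    print(round(q,2),np.round(R.T@(P-s["ee_pos"]),4))
```

```text
[0.58225659 0.66556905 1.57416595] [-0.49  0.74 -1.57]
1.0 [ 0.0029 -0.0001  0.0037]
0.96 [ 0.0077 -0.0001  0.0066]
0.92 [ 0.0123 -0.0001  0.0098]
0.88 [ 0.0168 -0.0001  0.0131]
0.84 [ 0.0212 -0.0001  0.0166]
0.8 [ 0.0254 -0.0001  0.0203]
0.76 [ 0.0295 -0.0001  0.0241]
0.72 [ 0.0334 -0.0001  0.0281]
0.68 [ 0.0372 -0.0001  0.0322]
0.64 [ 0.0408 -0.0001  0.0365]
0.6 [ 0.0442 -0.0001  0.041 ]
0.56 [ 0.0475 -0.0001  0.0456]
0.52 [ 0.0505 -0.0001  0.0503]
0.48 [ 0.0534 -0.0001  0.0551]
0.44 [ 0.056  -0.0001  0.06  ]
0.4 [ 0.0585 -0.0001  0.065 ]
0.36 [ 0.0608 -0.0001  0.0702]
0.32 [ 0.0628 -0.0001  0.0754]
0.28 [ 0.0647 -0.0001  0.0807]
0.24 [ 0.0663 -0.0001  0.086 ]
0.2 [ 0.0677 -0.0001  0.0914]
0.16 [ 0.0689 -0.0001  0.0969]
0.12 [ 6.990e-02 -1.000e-04  1.024e-01]
0.08 [ 7.07e-02 -1.00e-04  1.08e-01]
0.04 [ 7.120e-02 -1.000e-04  1.136e-01]
-0.0 [ 7.150e-02 -1.000e-04  1.192e-01]
```

{"op": "apply_moves", "data": {"targets": [{"x": 0.0077,"y": 0,"z": 0.0066,"roll": 0,"fingers": 0},{"x": 0.0123,"y": 0,"z": 0.0098,"roll": 0,"fingers": 0},{"x": 0.0168,"y": 0,"z": 0.0131,"roll": 0,"fingers": 0},{"x": 0.0212,"y": 0,"z": 0.0166,"roll": 0,"fingers": 0},{"x": 0.0254,"y": 0,"z": 0.0203,"roll": 0,"fingers": 0},{"x": 0.0295,"y": 0,"z": 0.0241,"roll": 0,"fingers": 0},{"x": 0.0334,"y": 0,"z": 0.0281,"roll": 0,"fingers": 0},{"x": 0.0372,"y": 0,"z": 0.0322,"roll": 0,"fingers": 0}]}}

```text
time_s: 4.18
ee_pos: [0.5734, 0.1675, 0.1448]
ee_rot: [0.0, 0.066, 0.998, 0.0]
force: [0.2, 0.3, 1.0]
width: 0.0001
```

Run:
```python
from h import *
from cell import r
s,R=frame();print(s["force"])
fs=[r.grab_frame(n)["pixels"][:,:,::-1] for n in("scene","top")]
R=lambda i,x,y,w,h:cv2.resize(i[y:y+h,x:x+w],(400,400),interpolation=cv2.INTER_CUBIC)
cv2.imwrite("pics/b3.png",np.hstack([R(fs[0],220,100,110,110+0),R(fs[1],150,115,110,110)]))
```

```text
[0.15634527 0.29025718 1.0019446 ]
```

View pics/b3.png

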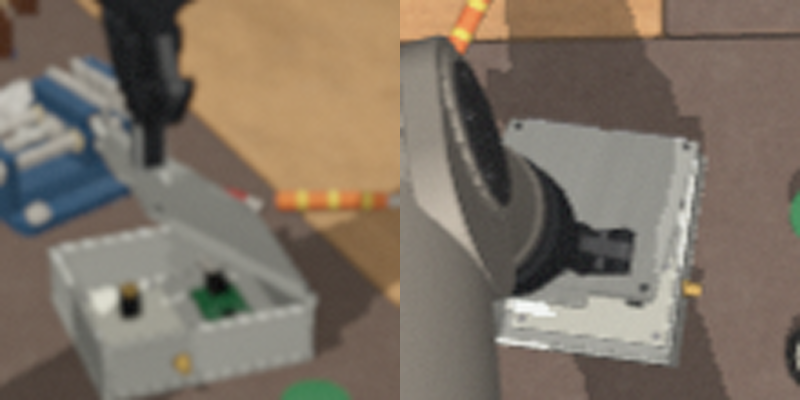

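The fingers are moving the lid down; it is about half shut. I'll continue along the arc.

{"op": "apply_moves", "data": {"targets": [{"x": 0.0036,"y": 0,"z": 0.0043,"roll": 0,"fingers": 0},{"x": 0.007,"y": 0,"z": 0.0088,"roll": 0,"fingers": 0},{"x": 0.0103,"y": 0,"z": 0.0134,"roll": 0,"fingers": 0},{"x": 0.0133,"y": 0,"z": 0.0181,"roll": 0,"fingers": 0},{"x": 0.0162,"y": 0,"z": 0.0229,"roll": 0,"fingers": 0},{"x": 0.0188,"y": 0,"z": 0.0278,"roll": 0,"fingers": 0},{"x": 0.0213,"y": 0,"z": 0.0328,"roll": 0,"fingers": 0},{"x": 0.0236,"y": 0,"z": 0.038,"roll": 0,"fingers": 0}]}}

```text
time_s: 5.28
ee_pos: [0.55, 0.1706, 0.1067]
ee_rot: [-0.0, 0.066, 0.998, 0.0]
force: [-0.0, 0.7, 0.9]
width: 0.0001
```

{"op": "apply_moves", "data": {"targets": [{"x": 0.002,"y": 0,"z": 0.0052,"roll": 0,"fingers": 0},{"x": 0.004,"y": 0,"z": 0.0105,"roll": 0,"fingers": 0},{"x": 0.0055,"y": 0,"z": 0.0158,"roll": 0,"fingers": 0},{"x": 0.007,"y": 0,"z": 0.0212,"roll": 0,"fingers": 0},{"x": 0.008,"y": 0,"z": 0.0267,"roll": 0,"fingers": 0},{"x": 0.009,"y": 0,"z": 0.0322,"roll": 0,"fingers": 0},{"x": 0.01,"y": 0,"z": 0.0378,"roll": 0,"fingers": 0},{"x": 0.0104,"y": 0,"z": 0.0434,"roll": 0,"fingers": 0}]}}

```text
time_s: 6.28
ee_pos: [0.5399, 0.1719, 0.0634]
ee_rot: [0.0, 0.066, 0.998, 0.0]
force: [-0.3, 0.9, 0.7]
width: 0.0001
```

{"op": "apply_moves", "data": {"targets": [{"x": 0,"y": 0,"z": 0.002,"roll": 0,"fingers": 0},{"x": 0,"y": 0,"z": 0.004,"roll": 0,"fingers": 0},{"x": 0,"y": 0,"z": 0.005,"roll": 0,"fingers": 0},{"x": 0,"y": 0,"z": 0.005,"roll": 0,"fingers": 0}]}}

```text
time_s: 6.78
ee_pos: [0.5401, 0.1717, 0.0587]
ee_rot: [0.0, 0.066, 0.998, 0.0]
force: [0.1, -0.2, 0.3]
width: -0.0002
```

{"op": "apply_moves", "data": {"targets": [{"x": 0,"y": 0,"z": 0.001,"roll": 0,"fingers": 0},{"x": 0,"y": 0,"z": 0.002,"roll": 0,"fingers": 0},{"x": 0,"y": 0,"z": 0.002,"roll": 0,"fingers": 0}]}}

```text
time_s: 7.15
ee_pos: [0.5403, 0.1718, 0.058]
ee_rot: [0.0, 0.066, 0.998, 0.0]
force: [-1.5, -0.8, 9.1]
width: 0.0
```

{"op": "apply_moves", "data": {"targets": [{"x": 0,"y": 0,"z": -0.02,"roll": 0,"fingers": 0},{"x": 0,"y": 0,"z": -0.06,"roll": 0,"fingers": 0},{"x": 0,"y": 0,"z": -0.12,"roll": 0,"fingers": 0.3},{"x": 0,"y": 0,"z": -0.145,"roll": 0,"fingers": 0.45}]}}

```text
time_s: 7.65
ee_pos: [0.5418, 0.1722, 0.2055]
ee_rot: [0.003, 0.066, 0.998, 0.001]
force: [0.8, 0.4, -0.3]
width: 0.0358
```

Run:
```python
from h import *
print(shift([.5784,-.227,.2]),frame()[0]["width"])
```

```text
([-0.0888, -0.391, 0.0048], None) 0.03578004166769649
```

{"op": "apply_moves", "data": {"targets": [{"x": -0.012,"y": -0.05,"z": 0,"roll": 0,"fingers": 0.45},{"x": -0.024,"y": -0.105,"z": 0,"roll": 0,"fingers": 0.45},{"x": -0.036,"y": -0.16,"z": 0,"roll": 0,"fingers": 0.45},{"x": -0.049,"y": -0.215,"z": 0,"roll": 0,"fingers": 0.45},{"x": -0.062,"y": -0.27,"z": 0,"roll": 0,"fingers": 0.45},{"x": -0.074,"y": -0.325,"z": 0,"roll": 0,"fingers": 0.45},{"x": -0.088,"y": -0.388,"z": 0,"roll": 0,"fingers": 0.45},{"x": -0.088,"y": -0.39,"z": 0,"roll": 0,"fingers": 0.45}]}}

```text
time_s: 8.65
ee_pos: [0.5743, -0.2337, 0.2019]
ee_rot: [0.0, 0.071, 0.997, -0.002]
force: [-0.0, 1.0, -1.1]
width: 0.038
```

Run:
```python
from h import *
from cell import r
print(shift([.5784,-.227,.076]))
fs=[r.grab_frame(n) for n in("scene","top")]
np.savez("s2.npz",**fs[0]);np.savez("t2.npz",**fs[1])
fs=[f["pixels"][:,:,::-1] for f in fs]
R=lambda i,x,y,w,h:cv2.resize(i[y:y+h,x:x+w],(400,400),interpolation=cv2.INTER_CUBIC)
o=[R(fs[0],220,130,100,100),R(fs[1],150,130,100,100)],[R(fs[0],300,190,100,100),R(fs[1],310,130,100,100)]
cv2.imwrite("pics/b4.png",cv2.resize(np.vstack([np.hstack(a) for a in o]),(600,600)))
```

```text
([-0.0031, 0.0078, 0.1259], None)
```

View pics/b4.png

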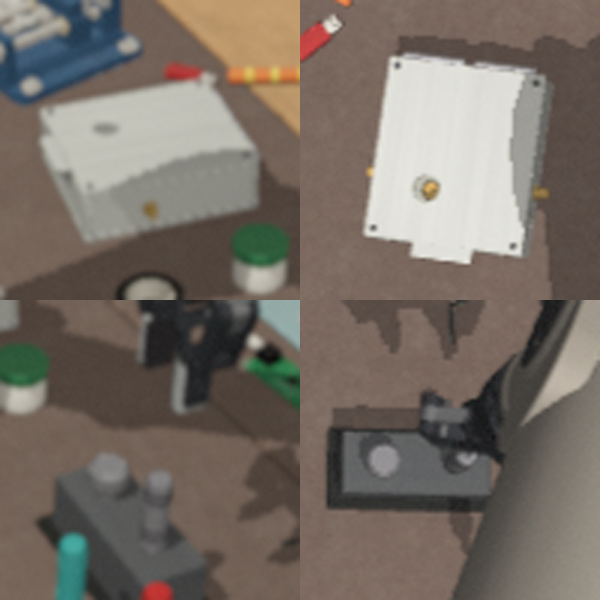

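The lid is shut, with the pad visible through the port at (428,187) in the crop. The gripper is above the probe with its jaws straddling in y. I'll settle and lower a bit.

{"op": "apply_moves", "data": {"targets": [{"x": 0,"y": 0,"z": 0.02,"roll": 0,"fingers": 0.45},{"x": 0,"y": 0,"z": 0.04,"roll": 0,"fingers": 0.45},{"x": 0,"y": 0,"z": 0.04,"roll": 0,"fingers": 0.45}]}}

```text
time_s: 9.12
ee_pos: [0.5753, -0.2231, 0.16]
ee_rot: [-0.002, 0.064, 0.998, 0.001]
force: [-0.4, -0.3, 1.1]
width: 0.0383
```

Run:
```python
from h import *
print(shift([.5784,-.227,.076],np.pi+YAW))
T=dict(np.load("t2.npz"))
# port: dark/brass inside; crop scale 3
u,v=150+428/3-.4,130+187/3-.4
print(onz(T,u,v,.05).round(4))
br=lambda h,s,v:(h>10)&(h<28)&(s>90)&(v>90)
for b in blobs(T,170,160,60,50,br):print(b,onz(T,*b[1],.03).round(4))
m=lambda h,s,v:((s>40)|(v<150))
for b in blobs(T,184,184,18,18,m):print("port",b,onz(T,*b[1],.05).round(4),onz(T,b[2][0]+b[2][2]/2-.5,b[2][1]+b[2][3]/2-.5,.05).round(4))
```

```text
([-0.0039, -0.0036, 0.084], np.float64(0.003671818924111836))
[ 0.5634 -0.0589  0.05  ]
(np.int32(7), [172.57, 186.71], [172, 185, 2, 4]) [0.5834 0.2422 0.03  ]
(np.int32(21), [193.0, 192.86], [191, 191, 5, 5]) [0.567  0.1905 0.03  ]
(np.int32(9), [228.44, 193.78], [228, 192, 2, 5]) [0.5633 0.1012 0.03  ]
port (np.int32(30), [192.8, 192.83], [190, 190, 6, 7]) [0.5651 0.1867 0.05  ] [0.5647 0.1874 0.05  ]
```

{"op": "apply_moves", "data": {"targets": [{"x": -0.004,"y": -0.004,"z": 0.01,"roll": 0.0,"fingers": 0.45},{"x": -0.004,"y": -0.004,"z": 0.02,"roll": 0.0,"fingers": 0.45},{"x": -0.004,"y": -0.004,"z": 0.03,"roll": 0.0,"fingers": 0.45},{"x": -0.004,"y": -0.004,"z": 0.03,"roll": 0.0,"fingers": 0.45},{"x": -0.004,"y": -0.004,"z": 0.03,"roll": 0.0,"fingers": 0.45}]}}

```text
time_s: 9.75
ee_pos: [0.5795, -0.2309, 0.1318]
ee_rot: [0.0, 0.066, 0.998, -0.0]
force: [-0.4, -0.0, 0.3]
width: 0.0383
```

Run:
```python
from h import *
from cell import r
print(shift([.5784,-.227,.076],np.pi+YAW),frame()[1][:,2])
f=r.grab_frame("scene")
cv2.imwrite("pics/b5.png",cv2.resize(f["pixels"][205:295,300:400,::-1],(600,540),interpolation=cv2.INTER_CUBIC))
```

```text
([0.0016, 0.0037, 0.0558], np.float64(0.0002061355718705471)) [ 3.11518044e-04 -2.87924315e-05 -9.99999951e-01]
```

View pics/b5.png

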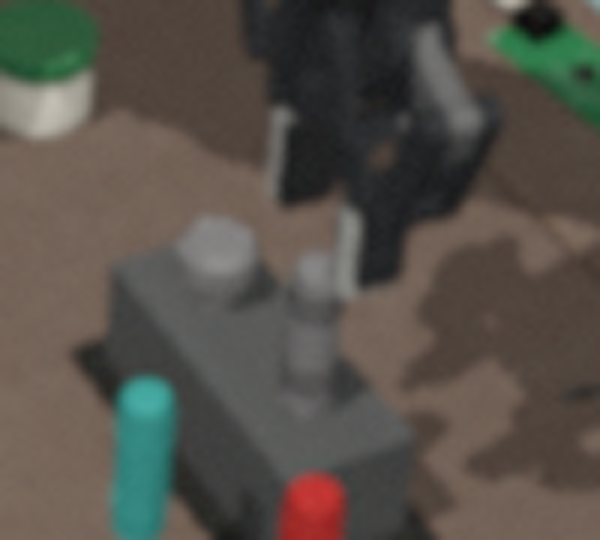

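The picture shows the two jaws on either side of the probe top (315,265), clear of the plug. Now descend and grip.

{"op": "apply_moves", "data": {"targets": [{"x": 0.0016,"y": 0.0037,"z": 0.01,"roll": 0,"fingers": 0.45},{"x": 0.0016,"y": 0.0037,"z": 0.025,"roll": 0,"fingers": 0.45},{"x": 0.0016,"y": 0.0037,"z": 0.04,"roll": 0,"fingers": 0.45},{"x": 0.0016,"y": 0.0037,"z": 0.052,"roll": 0,"fingers": 0.45},{"x": 0.0016,"y": 0.0037,"z": 0.056,"roll": 0,"fingers": 0.45},{"x": 0.0016,"y": 0.0037,"z": 0.056,"roll": 0,"fingers": 0.45}]}}

```text
time_s: 10.55
ee_pos: [0.5782, -0.227, 0.0754]
ee_rot: [-0.0, 0.066, 0.998, 0.0]
force: [1.0, 0.9, 0.3]
width: 0.0381
```

{"op": "apply_moves", "data": {"targets": [{"x": 0,"y": 0,"z": 0,"roll": 0,"fingers": 0.2},{"x": 0,"y": 0,"z": 0,"roll": 0,"fingers": 0.1},{"x": 0,"y": 0,"z": 0,"roll": 0,"fingers": 0},{"x": 0,"y": 0,"z": 0,"roll": 0,"fingers": 0},{"x": 0,"y": 0,"z": 0,"roll": 0,"fingers": 0}], "force": 40}}

```text
time_s: 11.18
ee_pos: [0.5786, -0.227, 0.0759]
ee_rot: [0.0, 0.066, 0.998, -0.0]
force: [0.8, -0.1, 0.1]
width: 0.0173
```

{"op": "apply_moves", "data": {"targets": [{"x": 0,"y": 0,"z": -0.01,"roll": 0,"fingers": 0},{"x": 0,"y": 0,"z": -0.025,"roll": 0,"fingers": 0},{"x": 0,"y": 0,"z": -0.045,"roll": 0,"fingers": 0},{"x": 0,"y": 0,"z": -0.065,"roll": 0,"fingers": 0},{"x": 0,"y": 0,"z": -0.09,"roll": 0,"fingers": 0},{"x": 0,"y": 0,"z": -0.11,"roll": 0,"fingers": 0},{"x": 0,"y": 0,"z": -0.11,"roll": 0,"fingers": 0}]}}

```text
time_s: 12.05
ee_pos: [0.5797, -0.2276, 0.1886]
ee_rot: [0.003, 0.066, 0.998, -0.0]
force: [0.1, 0.2, -1.2]
width: 0.017
```

Run:
```python
from h import *
print(shift([.566,.1885,.186],np.pi+YAW),frame()[0]["width"])
```

```text
([0.0683, 0.4107, 0.002], np.float64(0.0001431616760543264)) 0.01703391074368948
```

{"op": "apply_moves", "data": {"targets": [{"x": 0.005,"y": 0.03,"z": 0,"roll": 0,"fingers": 0},{"x": 0.013,"y": 0.08,"z": 0,"roll": 0,"fingers": 0},{"x": 0.022,"y": 0.13,"z": 0,"roll": 0,"fingers": 0},{"x": 0.03,"y": 0.18,"z": 0,"roll": 0,"fingers": 0},{"x": 0.038,"y": 0.23,"z": 0,"roll": 0,"fingers": 0},{"x": 0.047,"y": 0.28,"z": 0,"roll": 0,"fingers": 0},{"x": 0.055,"y": 0.33,"z": 0,"roll": 0,"fingers": 0},{"x": 0.062,"y": 0.375,"z": 0,"roll": 0,"fingers": 0}]}}

```text
time_s: 13.05
ee_pos: [0.5652, 0.1549, 0.1851]
ee_rot: [-0.001, 0.065, 0.998, -0.0]
force: [1.1, -0.1, -0.6]
width: 0.0166
```

{"op": "apply_moves", "data": {"targets": [{"x": 0.003,"y": 0.02,"z": 0,"roll": 0,"fingers": 0},{"x": 0.006,"y": 0.036,"z": 0,"roll": 0,"fingers": 0},{"x": 0.006,"y": 0.036,"z": 0,"roll": 0,"fingers": 0},{"x": 0.006,"y": 0.036,"z": 0,"roll": 0,"fingers": 0}]}}

```text
time_s: 13.55
ee_pos: [0.5653, 0.1871, 0.1857]
ee_rot: [0.0, 0.067, 0.998, -0.001]
force: [-0.1, -0.1, -0.5]
width: 0.0169
```

Run:
```python
from h import *
from cell import r
print(shift([.566,.1885,.146],np.pi+YAW),frame()[0]["ee_pos"])
f=[r.grab_frame(n) for n in("scene","top")]
np.savez("s3.npz",**f[0])
cv2.imwrite("pics/b6.png",np.hstack([cv2.resize(f[0]["pixels"][110:210,215:315,::-1],(400,400),interpolation=cv2.INTER_CUBIC),cv2.resize(f[1]["pixels"][130:230,150:250,::-1],(400,400),interpolation=cv2.INTER_CUBIC)]))
```

```text
([-0.0005, 0.0015, 0.0397], np.float64(-0.0025784432786570832)) [0.56525693 0.18711396 0.18570188]
```

View pics/b6.png

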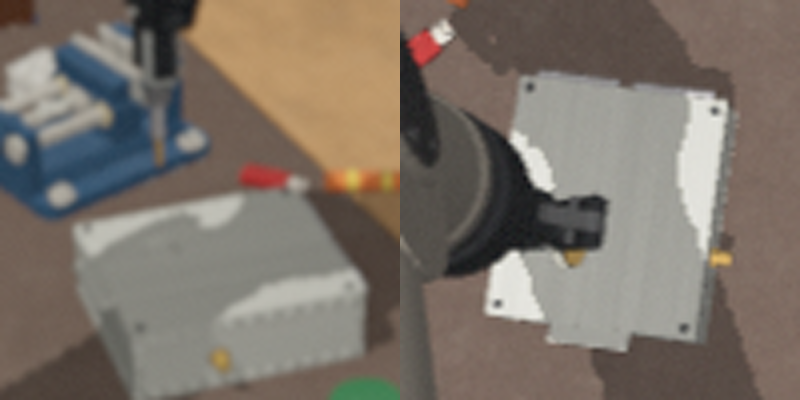

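Run:
```python
from h import *
S=dict(np.load("s3.npz"));S2=dict(np.load("s2.npz"));T2=dict(np.load("t2.npz"))
t=onz(S,254.6,150.2,.1148);print("tip by scene",t.round(4),"pred px",proj(S,[.5653,.1871,.1148]).round(1))
o=blobs(S,240,130,30,25,lambda h,s,v:(h>8)&(h<28)&(s>60)&(v>100)&(v<200),2);print(o)
a=blobs(S2,245,164,22,16,lambda h,s,v:v<165,3);print("port scene",[(b,onz(S2,*b[1],.05).round(4)) for b in a])
```

```text
tip by scene [0.565  0.1881 0.1148] pred px [254.9 150.4]
[(np.int32(89), [265.83, 135.75], [262, 130, 8, 16]), (np.int32(8), [254.25, 147.75], [254, 145, 2, 6]), (np.int32(29), [265.48, 152.07], [259, 147, 11, 8])]
port scene [((np.int32(22), [254.73, 172.41], [251, 171, 8, 4]), array([0.5633, 0.188 , 0.05  ]))]
```

{"op": "apply_moves", "data": {"targets": [{"x": 0,"y": 0.001,"z": 0.01,"roll": 0,"fingers": 0},{"x": 0,"y": 0.001,"z": 0.025,"roll": 0,"fingers": 0},{"x": 0,"y": 0.001,"z": 0.04,"roll": 0,"fingers": 0},{"x": 0,"y": 0.001,"z": 0.055,"roll": 0,"fingers": 0},{"x": 0,"y": 0.001,"z": 0.065,"roll": 0,"fingers": 0},{"x": 0,"y": 0.001,"z": 0.073,"roll": 0,"fingers": 0},{"x": 0,"y": 0.001,"z": 0.08,"roll": 0,"fingers": 0},{"x": 0,"y": 0.001,"z": 0.08,"roll": 0,"fingers": 0}]}}

```text
time_s: 14.65
ee_pos: [0.5648, 0.1904, 0.1053]
ee_rot: [-0.0, 0.066, 0.998, -0.0]
force: [0.5, 0.1, 0.1]
width: 0.0172
```

{"op": "apply_moves", "data": {"targets": [{"x": 0,"y": 0,"z": 0,"roll": 0,"fingers": 0},{"x": 0,"y": 0,"z": 0,"roll": 0,"fingers": 0}]}}

```text
time_s: 14.9
ee_pos: [0.5654, 0.1906, 0.1062]
ee_rot: [0.0, 0.066, 0.998, 0.0]
force: [0.5, 0.1, -0.7]
width: 0.0174
```

Run:
```python
from h import *
from cell import r
Z=[]
for i in range(6):
    f=r.grab_frame("scene");s=r.read_state();Z.append(np.r_[s["ee_pos"],s["force"]])
print(np.mean(Z,0).round(4),np.std(Z,0).round(4),shift([.5655,.188,.0949]))
np.savez("s4.npz",**f);t=r.grab_frame("top")
cv2.imwrite("pics/b7.png",np.hstack([cv2.resize(f["pixels"][130:190,225:285,::-1],(400,400),interpolation=cv2.INTER_CUBIC),cv2.resize(t["pixels"][160:220,165:225,::-1],(400,400),interpolation=cv2.INTER_CUBIC)]))
```

```text
[ 0.5652  0.1905  0.106  -0.1425  0.0267 -0.5525] [1.000e-04 0.000e+00 1.000e-04 3.018e-01 2.870e-01 6.030e-01] ([-0.0008, -0.0024, 0.0109], None)
```

View pics/b7.png

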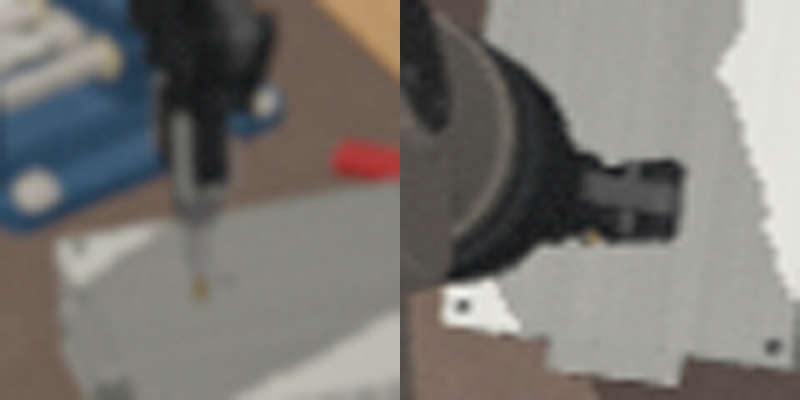

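Run:
```python
from h import *
S=dict(np.load("s4.npz"));k=lambda P:((proj(S,P)-[225,130]+.5)*6.667).round(0)
print("tip",k([.5652,.1905,.0351]),"entry z.05",k([.5652,.1905,.05]),"barrel end",k([.5652,.1905,.055]), "grip under",k([.5652,.1905,.08]))
for c in((.565,.188),):
  a=np.linspace(0,2*np.pi,8,endpoint=False);print("port",[k([c[0]+.011*np.cos(t),c[1]+.011*np.sin(t),.05]).tolist() for t in a])
print("pad",k([.566,.1885,.03]))
p=S["pixels"][165:182,246:268].astype(int);print(p.mean(2).round().astype(int))
```

```text
tip [204. 314.] entry z.05 [203. 282.] barrel end [203. 271.] grip under [201. 215.]
port [[231.0, 277.0], [215.0, 270.0], [193.0, 271.0], [178.0, 280.0], [179.0, 292.0], [196.0, 300.0], [218.0, 299.0], [233.0, 290.0]]
pad [209. 327.]
[[172 157 141 137 133 132 125 117 116 121 125 131 133 133 133 133 133 134
  135 133 134 133]
 [158 144 135 132 133 131 124 118 118 123 127 131 133 134 133 133 134 133
  133 133 134 133]
 [138 133 131 133 132 132 126 118 119 123 127 132 134 135 134 135 134 134
  135 135 135 134]
 [131 133 133 133 134 132 127 118 119 124 127 133 134 134 134 135 134 135
  133 133 134 133]
 [133 134 133 134 134 135 130 121 120 124 128 131 133 134 133 133 134 132
  134 134 133 132]
 [134 133 135 133 134 135 133 125 120 123 129 130 132 132 133 133 132 133
  134 133 134 134]
 [134 133 134 133 134 135 134 126 118 117 126 128 127 127 131 133 133 133
  133 134 134 133]
 [133 133 133 133 132 133 133 124 111 111 122 129 127 127 129 134 135 134
  134 134 134 133]
 [132 132 133 133 132 132 132 125 110 108 120 129 132 130 132 134 135 134
  134 133 134 134]
 [132 133 133 133 133 134 133 126 115 113 123 132 134 132 133 133 133 133
  133 132 134 133]
 [134 135 133 134 133 134 133 130 124 124 128 133 133 133 133 133 133 132
  133 133 133 133]
 [134 133 132 134 133 134 134 132 130 132 132 133 133 132 132 133 131 132
  132 130 130 132]
 [134 134 133 133 132 132 133 133 133 133 132 133 132 132 131 131 131 131
  131 130 132 130]
 [133 131 131 132 132 133 132 133 134 133 132 132 132 131 131 131 130 131
  131 131 131 131]
 [134 132 134 132 132 131 132 131 130 131 131 129 132 131 131 131 132 132
  132 131 133 132]
 [132 131 132 131 131 132 129 132 131 132 132 131 132 133 132 133 133 133
  132 132 132 132]
 [131 131 132 132 132 131 133 131 132 133 132 134 133 133 133 132 132 132
  132 131 132 130]]
```

The plunger goes down inside the port at crop (200,290) with no contact force. Now a slight centring shift and a gentle press.

{"op": "apply_moves", "data": {"targets": [{"x": -0.001,"y": -0.0012,"z": 0.0015,"roll": 0,"fingers": 0},{"x": -0.001,"y": -0.0012,"z": 0.003,"roll": 0,"fingers": 0},{"x": -0.001,"y": -0.0012,"z": 0.005,"roll": 0,"fingers": 0},{"x": -0.001,"y": -0.0012,"z": 0.006,"roll": 0,"fingers": 0},{"x": -0.001,"y": -0.0012,"z": 0.007,"roll": 0,"fingers": 0},{"x": -0.001,"y": -0.0012,"z": 0.008,"roll": 0,"fingers": 0},{"x": -0.001,"y": -0.0012,"z": 0.008,"roll": 0,"fingers": 0}]}}

```text
time_s: 16.12
ee_pos: [0.5659, 0.1892, 0.0978]
ee_rot: [0.0, 0.066, 0.998, 0.0]
force: [-0.1, -0.9, 0.5]
width: 0.0172
```

```bash
cat > m.py <<'E'
from h import *
from cell import r
Z=[]
for i in range(12):
    r.grab_frame("scene");s=r.read_state();Z.append(np.r_[s["ee_pos"],s["force"]])
print(np.mean(Z,0).round(4),(np.std(Z,0)/12**.5).round(3),shift([.566,.1892,.0949]))
E
python3 m.py
```

```text
[ 0.5659  0.1891  0.0978 -0.0508  0.025   1.2284] [0.    0.    0.    0.123 0.133 0.17 ] ([-0.0001, 0.0001, 0.0028], None)
```

The force rise of 1.8 N matches 3.1 mm of plunger travel, so another 2.8 mm reaches half way.

{"op": "apply_moves", "data": {"targets": [{"x": 0,"y": 0,"z": 0.001,"roll": 0,"fingers": 0},{"x": 0,"y": 0,"z": 0.002,"roll": 0,"fingers": 0},{"x": 0,"y": 0,"z": 0.0029,"roll": 0,"fingers": 0},{"x": 0,"y": 0,"z": 0.0029,"roll": 0,"fingers": 0},{"x": 0,"y": 0,"z": 0.0029,"roll": 0,"fingers": 0}]}}

```text
time_s: 17.35
ee_pos: [0.5659, 0.1891, 0.0949]
ee_rot: [0.0, 0.066, 0.998, 0.0]
force: [-0.2, 0.4, 2.2]
width: 0.0171
```

```bash
python3 m.py
python3 - <<'E'
from h import *
from cell import r
f,t=r.grab_frame("scene"),r.grab_frame("top");print(r.read_state()["width"],frame()[1][:,2].round(4))
cv2.imwrite("pics/b8.png",np.hstack([cv2.resize(f["pixels"][110:310,200:400,::-1],(400,400),interpolation=cv2.INTER_CUBIC),cv2.resize(t["pixels"][100:300,160:360,::-1],(400,400),interpolation=cv2.INTER_CUBIC)]))
E
```

```text
[ 0.5659  0.1892  0.0949 -0.085  -0.2853  1.882 ] [0.    0.    0.    0.106 0.057 0.13 ] ([-0.0001, 0.0001, -0.0001], None)
0.016878129221928106 [ 1.e-04  1.e-04 -1.e+00]
```

View pics/b8.png

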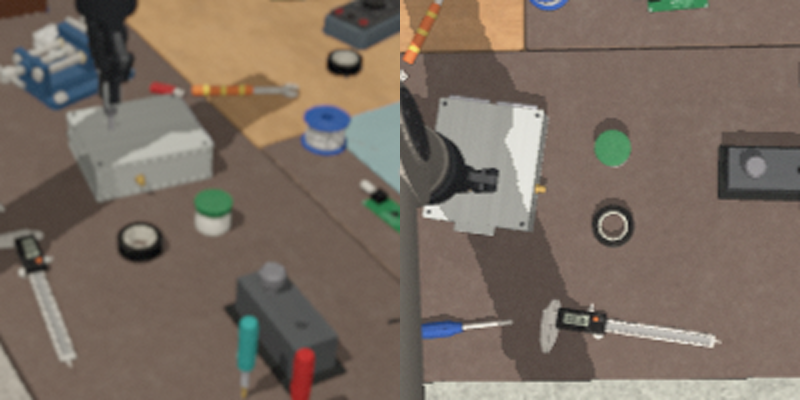

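```bash
python3 -c "
from cell import r
print(r.finish_job())"
```

```text
the job is handed in; nothing more can be done
None
```

I swung the lid shut, took the grey probe out of the stand and passed it through the port. The job is handed in with the probe held upright on the pad. It finished at about 18 s of the 58 s allowed.

**Lid:** I pushed it down along its arc with the closed fingers. At the end it read 9 N with the fingertips at z = 0.050 m, which is the height of the shut lid's top.

**Probe on the pad:** The last checks gave these readings:
- **Uprightness:** the tool axis is vertical to within 0.0002 rad.
- **Position:** the tool is at (0.566, 0.189) m, and my pad estimates agree with that to about 2 mm.
- **Plunger depth:** the tool height gives 6 mm, which is half way. The force rise of about 2.4 ± 0.3 N is slightly under the expected 2.8 N and suggests about 5 mm.

**Other things:** In the last pictures the plug is still in the stand. The tape, jar, calipers, screwdriver and the red and turquoise look-alikes are where they were.

One move call was refused because it left out some keys. Nothing moved, and I sent it again in full.

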